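Counter-hold the hidden bolt head of a cold-stage bracket while the nut is run up

TASK

The nut runner in front of the bracket is driving the nut, but the bolt just turns round with it. Reach down into the narrow gap between the bracket and the cold-stage chamber, grip the bolt's hexagonal head there firmly and keep it from turning until the nut is drawn up tight, and finish while still holding the head still. Do not bang the bracket, chamber or runner, and leave the other things on the bench where they are.

Things in the scene. Friction and masses are not known exactly. Their poses are not given: they have to be found in the camera images.
- head (a point): centre of the bolt's hexagonal steel head, behind the bracket, 95 mm above the bench: 24 mm across flats (27.7 over corners), 12 mm thick along the bolt, which lies level along the bracket's x. It sits in an open-topped gap: bracket face 28 mm before its centre, chamber face 36 to 46 mm beyond it, nothing beside it, a copper strap 58 mm below it. At first it turns with the nut at about 0.5 rad/s
- bolt_head: the same bolt head as a part: origin at its centre, x along the bolt away from the robot; its y axis is square to one pair of flats (the other pairs are turned 60 degrees about x). It turns about x until it is held. The washer and disc springs between it and the bracket are at most 23 mm across, narrower than the head
- bolt (a joint): how far the nut is screwed on, rad: 0 to 1.5 at the start, 4.0 when drawn up tight. It grows, at about 0.35 rad/s, only while the bolt is kept from turning (7 to 12 s in all), and stays as it is while nobody holds the bolt. The thread drags with 0.06 N m; once tight the runner's full 0.2 N m or so has to be held at the head, which takes a grip of 25 N or more
- bracket: upright aluminium angle bracket: plate 180 mm wide (along its y), 10 mm thick, top edge 131 mm above the bench, 36 mm above the bolt's axis; foot and ribs on the robot's side. Origin on the bench right below the bolt head's centre; z up, x along the bolt away from the robot, y left. Fixed
- chamber: cold-stage chamber, flat aluminium box with a steel lid, beyond the gap: 160 x 200 mm, top 105 mm above the bench (lid screws and window to 109 mm); origin at the centre of its underside, 12 mm above the bench; same axes as the bracket. Fixed
- runner: electric nut runner with a blue motor on two grey saddles, in front of the bracket: axis 95 mm above the bench, clamps to 126 mm above it, reaching to 240 mm before the bolt head. Its black socket drives the nut without stopping, clockwise as seen from the robot. Origin and axes as the bracket's. Fixed
- spare_bolt: spare hex bolt standing on its head on the base plate, 24 mm across flats, 55 mm tall; origin centre of its underside
- spare_washer: steel washer lying on the base plate, 32 mm across, 4 mm thick; origin centre of its underside
- sample_tin: small round tin on the lid of the chamber, 48 mm across, 22 mm tall; origin centre of its underside
- spanner: steel wrench, 190 mm long, lying on the bench to the left; origin under its middle
- tool_cup: black tool cup with screwdrivers in it, 76 mm across, about 150 mm tall in all, on the bench to the left; origin centre of its underside
- vial: amber jar, 44 mm across, 75 mm tall, on the bench to the right; origin centre of its underside
- screwdriver: orange-handled screwdriver, 200 mm long, lying on the bench to the right; origin under its middle

How it is judged:
On the way:
1. the bolt head is gripped between the fingers and has stopped turning (contact force between the fingers and bolt_head above 6 N and distance between the grasp point and head below 0.022 m and angular speed of bolt_head below 0.12 rad/s), for 0.3 s.
At the end, for the whole second after the job is handed in: The nut is tight (run on to at least 3.85 of 4.0 rad), and the bolt head is still held: the fingers press on it with more than 6 N, the grasp point is within 22 mm of its centre, and it does not turn (less than 0.12 rad/s) (all of step 1 and value of joint bolt above 3.85 rad); the arm keeps its last pose, push and grip.
It fails at once if the bracket, chamber or runner is banged or pushed with more than 30 N (contact force between any of the arm, the fingers and bracket above 30 N or contact force between any of the arm, the fingers and chamber above 30 N or contact force between any of the arm, the fingers and runner above 30 N).
It fails at once if another thing on the bench is moved by more than 30 mm (distance of any of spare_bolt, spare_washer, sample_tin, spanner, tool_cup, vial, screwdriver from where it was at the start of the episode above 0.03 m).
It also fails if it takes over 48 s, if anything falls off the work surface, if the arm or the gripper's body presses on something with over 40 N, if the wrist force passes 120 N, or if a joint passes its speed limit or range.

ROBOT

A 6-joint arm with a two-finger parallel gripper is mounted at the origin on the work surface. World frame = base frame: x ahead of the robot, y to its left, z up, the work surface at z = 0. Lengths are in m, angles in rad, forces in N, time in s.
With the tool pointing down it reaches from about 0.35 to 0.775 m from the base axis. Payload 5.5 kg.
Tool frame: the origin (TCP) lies at the very end of the fingers, on their centre line; the grasp point (between the pads) lies 19 mm behind it; z points along the fingers, y is the line along which they close (so a half turn about z gives the same grasp; the last joint's range is limited). The gripper opens to 85 mm and grips with 20 to 120 N. Pads are 22 mm wide; open, the fingers measure 114 mm over their backs; the gripper's body (76 mm by 85 mm) begins 54 mm behind the grasp point. The pads swing forward as they close: fully open they stand 13 mm farther back than shut.
Start: joints at [-1.389, 0.313, 0.046, 1.304, 0, 1.431], TCP at [0.182, -0.546, 0.231] pointing down, gripper open.
Joint ranges: [-2.76, 2.76], [-0.86, 1.69], [-1.03, 1.26], [-2.2, 2.34], [-1.47, 1.5], [-3.14, 3.14]. Speed limits (rad/s): [2.57, 2.57, 3.14, 3.14, 3.14, 3.14].

INTERFACE

Orientations are given as a unit quaternion [w, x, y, z].
In Python, from workcell import env, imaging, ticket gives the robot as it stands. The module is installed in compiled form; this text tells all that it offers.
- The arm moves only by the tool apply_moves, never from a script. Its argument "rows" is a list of rows, each an object with "xyz": the shift along the tool's x, y, z in mm, a list of three; "turn": the turn, a rotation vector about the tool's x, y, z in rad, a list of three; "grip": the opening, from 0 (shut) to 1 (fully open). A call has 1 to 12 rows; each row is the pose to reach, as a shift and turn from the pose commanded when the call began, along the tool's axes at that moment; what a row does not reach only later rows make up. A row lasts 1/12 s, in which the tool goes at most 41.7 mm and 7.16 degrees, less where a joint would pass 70% of its speed; a pose out of reach is approached as far as the arm can. A call with a gripper value outside its range is refused whole. The fingers move at their own pace and stop on an object; "force" is the grip in N (left out, the last holds). Time passes only in rows, so rows that repeat a pose let the fingers close. It gives the time, the measured TCP pose, the force, the opening and the grip force at its end, in the units of the state.
- env.get_state(): the state, without advancing time (a new reading comes with each control period).
- imaging.read_camera(name): name is "scene" or "top" or "wrist"; returns a dict with "color" (480x640x3 uint8, blue, green, red), "z_map" (480x640 float32, m along the optical axis (not along the pixel's ray), 0 where there is no reading), "camera_matrix" (3x3 intrinsics, pixels), "view" (4x4, takes a point from world to camera coordinates). Camera axes: x right, y down, z forward; pixel columns grow to the right and rows downward; lengths in m; the calibration is good to about 2 mm. A picture is of the moment at which its call begins.
- ticket.hand_in(): hands the job in; it is judged then, once.
The state is a dict: "clock": time; "joint_pos": joint angles; "qvel": joint speeds; "tau": joint torques, N m; "tcp_pos": TCP position; "orientation": TCP orientation; "wrist_force": force on the tool from outside, world axes, zero at the start; "ft_torque": the same for the moment, N m; "finger_gap": finger opening in m; "grip_force": force on a finger pad.
Only numpy, scipy, OpenCV 4.12 (cv2) and the standard library are available. Lean on these libraries where they do the work, as an engineer would, in place of code of your own. Each camera call takes 0.05 s, during which the arm holds its last target. There are 200 camera calls.

## Working session

There is one attempt and no reset: what is moved stays moved. The work goes in short steps, Python scripts to look and compute and a tool call to move; the robot and the scene stay as the last step left them, time stands still between calls to the robot, and variables do not carry over. Pictures are saved under pics/ and viewed, at most 10 in all, crops included, and the job is handed in when it is done.

Besides the shell and the picture viewer there is one more tool, called as a command line: name --argument value ..., lists and objects as JSON in quotes. apply_moves: Moves the arm, as the interface text tells. Its arguments: {"type":"object","properties":{"rows":{"type":"array"},"force":{"type":"number"}},"required":["rows"]}

```bash
mkdir -p pics
cat > h.py <<'E'
import numpy as np, cv2
from workcell import env, imaging, ticket
def pts(c):
    z=c["z_map"];K=c["camera_matrix"];v,u=np.mgrid[:480,:640]
    P=np.stack([(u-K[0,2])*z/K[0,0],(v-K[1,2])*z/K[1,1],z],-1)
    V=c["view"];W=(P-V[:3,3])@V[:3,:3]
    W[z==0]=np.nan
    return W
E
python3 - <<'E'
from h import *
s=env.get_state();print({k:np.round(v,3) for k,v in s.items()})
ims=[]
for n in("top","scene"):
    c=imaging.read_camera(n);np.savez(f"{n}.npz",**c);cv2.imwrite(f"pics/{n}0.png",c["color"]);print(n,np.round(c["camera_matrix"],1).tolist(),np.round(c["view"],3).tolist(),(c["z_map"]>0).mean())
E
```

```text
{'clock': np.float64(0.0), 'joint_pos': array([-1.389,  0.314,  0.045,  1.304,  0.   ,  1.431]), 'qvel': array([-0.   , -0.001,  0.   ,  0.001, -0.   ,  0.   ]), 'tau': array([ 1.0000e-03, -4.8063e+01,  2.9853e+01,  2.0000e-02, -0.0000e+00,
        0.0000e+00]), 'tcp_pos': array([ 0.182, -0.545,  0.23 ]), 'orientation': array([-0.001,  0.987,  0.16 , -0.   ]), 'wrist_force': array([ 0.181,  0.623, -0.435]), 'ft_torque': array([-0.002, -0.003,  0.049]), 'grip_force': np.float64(0.0), 'finger_gap': np.float64(0.085)}
top [[578.0, 0.0, 322.3], [0.0, 578.0, 251.2], [0.0, 0.0, 1.0]] [[-0.003, -1.0, 0.018, -0.012], [-0.998, 0.002, -0.062, 0.618], [0.061, -0.018, -0.998, 1.604], [0.0, 0.0, 0.0, 1.0]] 0.9962044270833333
scene [[438.8, 0.0, 321.3], [0.0, 438.8, 232.1], [0.0, 0.0, 1.0]] [[0.516, 0.857, -0.015, -0.311], [0.691, -0.427, -0.583, -0.37], [-0.506, 0.29, -0.812, 1.579], [0.0, 0.0, 0.0, 1.0]] 0.9958561197916667
```

View pics/top0.png

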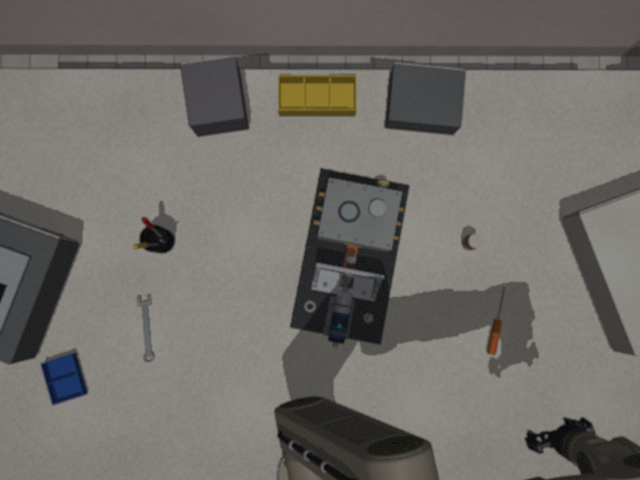

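View pics/scene0.png

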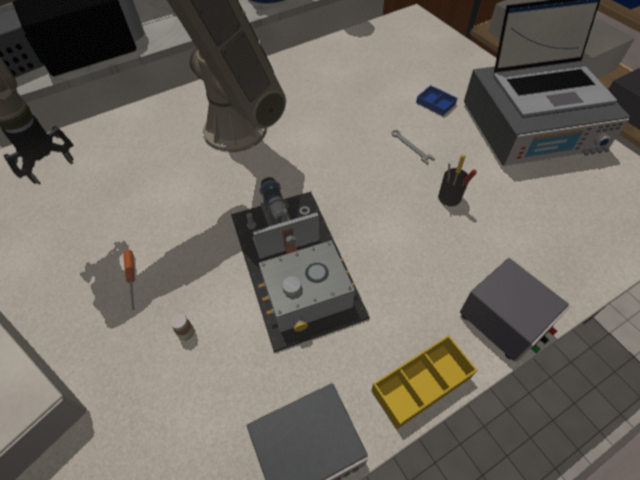

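The top view shows the base plate at (290–408, 168–343), with the bracket's top edge running from about (315,265) to (383,277). The copper strap is in the gap at (351,254), and the chamber lid is above it. The scene view shows the same fixture, turned a little. Next I'll measure the bracket edge and the lid by depth.

```bash
python3 - <<'E'
from h import *
for n,box in(("top",(160,345,290,410)),("scene",(180,350,230,370))):
    c=np.load(n+".npz");W=pts(c);r0,r1,c0,c1=box
    w=W[r0:r1,c0:c1].reshape(-1,3)
    for nm,lo,hi in(("lid",.100,.111),("high",.124,.137)):
        p=w[(w[:,2]>lo)&(w[:,2]<hi)]
        if nm=="lid": p=p[p[:,0]>.55]
        m=cv2.minAreaRect((p[:,:2]*1000).astype(np.float32));print(n,nm,len(p),m,np.median(p[:,2]))
        if nm=="high":
            q=p[np.argsort(p[:,0])];print(np.round(q[::max(1,len(q)//25)],3).tolist())
E
python3 - <<'E'
import cv2
c=cv2.imread('pics/top0.png')[160:350,285:415];s=cv2.imread('pics/scene0.png')[170:350,230:370]
a=cv2.resize(c,(400,585),interpolation=2);b=cv2.resize(s,(400,514),interpolation=2)
import numpy as np
o=np.zeros((585,800,3),np.uint8);o[:,:400]=a;o[:514,400:]=b;cv2.imwrite('pics/crop0.png',o)
E
```

```text
top lid 3781 ((664.2030639648438, -103.84685516357422), (200.30133056640625, 259.1578063964844), 79.29817199707031) 0.10535222891191465
top high 488 ((576.3363037109375, -95.80178833007812), (165.76004028320312, 357.8771667480469), 54.77022933959961) 0.12924927465109193
[[0.393, -0.068, 0.126], [0.421, -0.06, 0.125], [0.538, -0.17, 0.13], [0.543, -0.157, 0.129], [0.546, -0.134, 0.127], [0.548, -0.118, 0.129], [0.551, -0.115, 0.129], [0.554, -0.097, 0.131], [0.556, -0.073, 0.134], [0.559, -0.068, 0.131], [0.562, -0.058, 0.131], [0.564, -0.034, 0.133], [0.567, -0.047, 0.131], [0.569, -0.047, 0.13], [0.572, -0.034, 0.132], [0.575, -0.021, 0.127], [0.707, -0.148, 0.126], [0.711, -0.143, 0.13], [0.715, -0.141, 0.124], [0.719, -0.175, 0.13], [0.722, -0.156, 0.127], [0.727, -0.169, 0.132], [0.73, -0.172, 0.128], [0.733, -0.175, 0.126], [0.738, -0.159, 0.128], [0.743, -0.156, 0.132]]
scene lid 4337 ((678.4675903320312, -105.48303985595703), (200.1863250732422, 237.73521423339844), 79.11603546142578) 0.10568358878564268
scene high 556 ((581.2742919921875, -96.84451293945312), (165.57827758789062, 354.34906005859375), 54.08481979370117) 0.12898112945081258
[[0.397, -0.066, 0.126], [0.542, -0.159, 0.129], [0.548, -0.161, 0.133], [0.551, -0.16, 0.131], [0.553, -0.149, 0.134], [0.555, -0.127, 0.13], [0.557, -0.083, 0.132], [0.56, -0.1, 0.129], [0.562, -0.065, 0.13], [0.564, -0.069, 0.131], [0.567, -0.028, 0.127], [0.569, -0.062, 0.127], [0.572, -0.049, 0.125], [0.575, -0.044, 0.125], [0.579, -0.015, 0.136], [0.708, -0.156, 0.126], [0.714, -0.157, 0.126], [0.719, -0.176, 0.126], [0.722, -0.139, 0.126], [0.725, -0.171, 0.127], [0.729, -0.17, 0.127], [0.732, -0.166, 0.128], [0.735, -0.138, 0.126], [0.738, -0.142, 0.13], [0.742, -0.172, 0.125], [0.748, -0.156, 0.128]]
```

View pics/crop0.png

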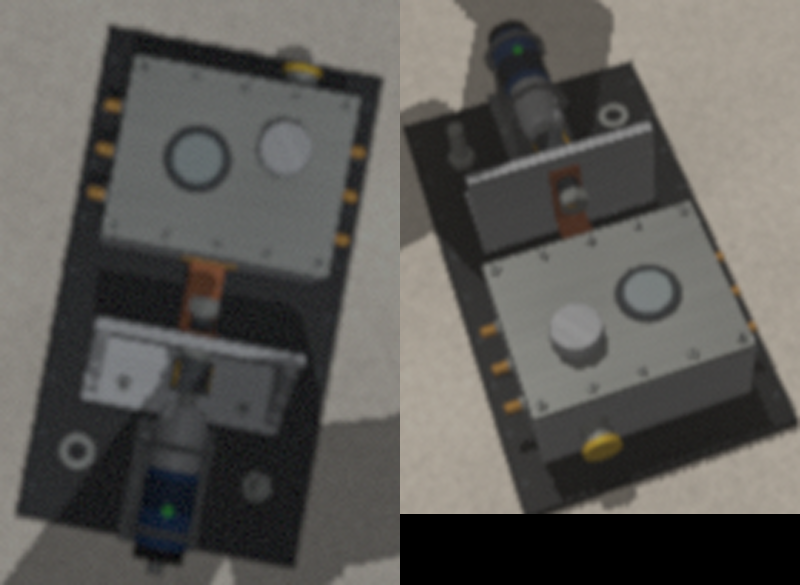

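The crop shows the head over the copper strap, just behind the bracket. It is at about (351.6,259.8) in the top view and (290.6,237.2) in the scene view.

Run:
```python
from h import *
yaw=np.radians(-10.8);R=np.array([[np.cos(yaw),-np.sin(yaw)],[np.sin(yaw),np.cos(yaw)]])
for n,px,box in(("top",(351.6,259.8),(160,345,290,410)),("scene",(290.6,237.2),(180,350,230,370))):
    c=np.load(n+".npz");W=pts(c);K=c["camera_matrix"];V=c["view"]
    C=-V[:3,:3].T@V[:3,3];d=V[:3,:3].T@np.linalg.solve(K,[*px,1])
    h=C+d*(.100-C[2])/d[2];print(n,"head",h.round(4), h[:2]@R, W[int(px[1]),int(px[0])].round(4))
    r0,r1,c0,c1=box;w=W[r0:r1,c0:c1].reshape(-1,3)
    p=w[(w[:,2]>.126)&(w[:,2]<.136)&(w[:,0]>.52)&(w[:,0]<.6)]
    l=cv2.fitLine(p[:,:2].astype(np.float32),cv2.DIST_HUBER,0,.01,.01).ravel();print("edge yaw",np.degrees(np.arctan2(l[1],l[0]))%180-90)
    q=p[:,:2]@R;print("bracket frame x",np.percentile(q[:,0],[3,50,97]).round(4),"y",np.percentile(q[:,1],[1,99]).round(4))
    p=w[(w[:,2]>.101)&(w[:,2]<.11)&(w[:,0]>.6)];q=p[:,:2]@R;print("lid x",np.percentile(q[:,0],[1,99]).round(4),"y",np.percentile(q[:,1],[1,99]).round(4))
```

```text
top head [ 0.5896 -0.0903  0.1   ] [0.59608324 0.02174749] [ 0.5913 -0.0881  0.1095]
edge yaw -11.09185
bracket frame x [0.5594 0.5642 0.569 ] y [-0.0648  0.1116]
lid x [0.6423 0.7992] y [-0.075   0.1206]
scene head [ 0.5871 -0.085   0.1   ] [0.59259512 0.02650509] [ 0.5906 -0.0882  0.1076]
edge yaw -10.676979
bracket frame x [0.5615 0.5686 0.5736] y [-0.0645  0.1117]
lid x [0.6453 0.8032] y [-0.0751  0.1213]
```

The head is at about (0.592, -0.089) with bracket yaw near -10.8°. That agrees with bracket face +28 mm, and with the chamber lid about 45 mm beyond. I'll move above it. The tool has to turn by -2.63 rad about its z axis so that joint 6 ends near 0.

apply_moves --rows '[{"xyz": [24,-14,0],"turn": [0,0,-0.115],"grip": 1},{"xyz": [48,-28,0],"turn": [0,0,-0.23],"grip": 1},{"xyz": [72,-42,0],"turn": [0,0,-0.345],"grip": 1},{"xyz": [96,-56,0],"turn": [0,0,-0.46],"grip": 1},{"xyz": [120,-70,0],"turn": [0,0,-0.575],"grip": 1},{"xyz": [144,-84,0],"turn": [0,0,-0.69],"grip": 1},{"xyz": [168,-98,0],"turn": [0,0,-0.805],"grip": 1},{"xyz": [192,-112,0],"turn": [0,0,-0.92],"grip": 1},{"xyz": [216,-126,0],"turn": [0,0,-1.035],"grip": 1},{"xyz": [240,-140,0],"turn": [0,0,-1.15],"grip": 1},{"xyz": [264,-154,0],"turn": [0,0,-1.265],"grip": 1},{"xyz": [288,-168,0],"turn": [0,0,-1.38],"grip": 1}]'

```text
clock: 1.1
tcp_pos: [0.4024, -0.2937, 0.231]
orientation: [-0.0, 0.657, 0.754, -0.0]
wrist_force: [-0.0, 0.6, 0.1]
finger_gap: 0.0853
grip_force: 0.0
```

```bash
cat >> h.py <<'E'
from scipy.spatial.transform import Rotation as Ro
def Tool():
    s=env.get_state();q=s["orientation"];return s,Ro.from_quat([*q[1:],q[0]])
def togo(target,yaw):
    "mm along tool axes and rotvec to bring TCP to target, tool down, tool x at yaw (deg)"
    s,R=Tool();y=np.radians(yaw)
    G=Ro.from_matrix(np.array([[np.cos(y),np.sin(y),0],[np.sin(y),-np.cos(y),0],[0,0,-1]]))
    print("t",s["clock"].round(2),"tcp",s["tcp_pos"].round(4),"j",s["joint_pos"].round(2),"F",s["wrist_force"].round(1),"gap",s["finger_gap"].round(4),s["grip_force"].round(1))
    print("go mm",(1000*R.inv().apply(np.array(target)-s["tcp_pos"])).round(1),"turn",(R.inv()*G).as_rotvec().round(3))
E
python3 -c "
from h import *
togo([.592,-.089,.235],169.2)"
```

```text
Traceback (most recent call last):
  File "h.py", line 16, in togo
    print("t",s["clock"].round(2),"tcp",s["tcp_pos"].round(4),"j",s["joint_pos"].round(2),"F",s["wrist_force"].round(1),"gap",s["finger_gap"].round(4),s["grip_force"].round(1))
              ^^^^^^^^^^^^^^^^
AttributeError: 'float' object has no attribute 'round'
```

```bash
sed -i 's/s\["clock"\].round(2)/s["clock"]/; s/s\["finger_gap"\].round(4),s\["grip_force"\].round(1)/s["finger_gap"],s["grip_force"]/' h.py
python3 -c "
from h import *
togo([.592,-.089,.235],169.2)"
```

```text
t 1.1 tcp [ 0.4024 -0.2937  0.231 ] j [-0.79  0.17 -0.15  1.26 -0.    0.64] F [-0.   0.6  0.1] gap 0.08527376904829666 0.0
go mm [177.  215.7  -4.1] turn [-0.000e+00 -1.000e-03 -1.246e+00]
```

apply_moves --rows '[{"xyz": [16,19,0],"turn": [0,0,-0.113],"grip": 1},{"xyz": [32,39,-1],"turn": [0,0,-0.227],"grip": 1},{"xyz": [48,59,-1],"turn": [0,0,-0.34],"grip": 1},{"xyz": [64,78,-2],"turn": [0,0,-0.453],"grip": 1},{"xyz": [80,98,-2],"turn": [0,0,-0.566],"grip": 1},{"xyz": [96,118,-2],"turn": [0,0,-0.68],"grip": 1},{"xyz": [112,137,-3],"turn": [0,0,-0.793],"grip": 1},{"xyz": [128,157,-3],"turn": [0,0,-0.906],"grip": 1},{"xyz": [144,176,-4],"turn": [0,0,-1.02],"grip": 1},{"xyz": [160,196,-4],"turn": [0,0,-1.133],"grip": 1},{"xyz": [177,216,-4],"turn": [0,0,-1.246],"grip": 1},{"xyz": [177,216,-4],"turn": [0,0,-1.246],"grip": 1}]'

```text
clock: 2.1
tcp_pos: [0.5951, -0.0881, 0.2343]
orientation: [0.0, 0.093, 0.996, 0.001]
wrist_force: [0.8, 0.7, 0.2]
finger_gap: 0.0851
grip_force: 0.0
```

```bash
python3 -c "
from h import *
togo([.592,-.089,.235],169.2)
c=imaging.read_camera('wrist');np.savez('w1.npz',**c);cv2.imwrite('pics/w1.png',c['color'])"
```

```text
t 2.1 tcp [ 0.5951 -0.0881  0.2343] j [-0.28  0.37  0.13  1.33  0.   -0.1 ] F [0.8 0.7 0.2] gap 0.085140773032611 0.0
go mm [ 2.9 -1.4 -0.7] turn [ 0.001 -0.     0.003]
```

View pics/w1.png

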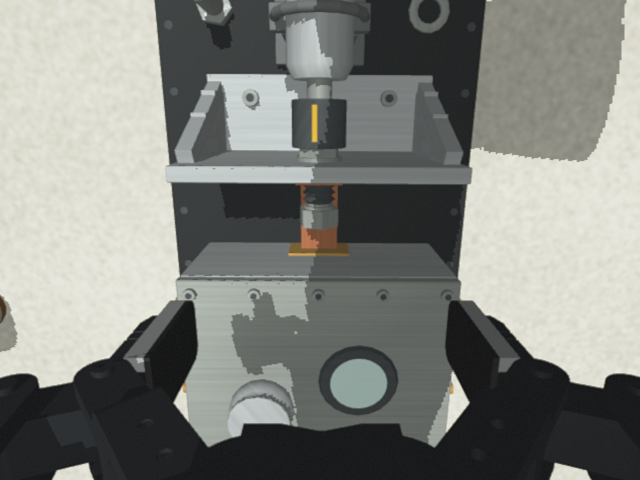

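The wrist view shows the head at (319,215), between the bracket's top edge (rows 165–182) and the chamber's top edge (row about 278). The edges are level in the picture, so yaw is good. Now I'll measure positions from the wrist depth.

Run:
```python
from h import *
c=np.load("w1.npz");W=pts(c);s,R=Tool();t=s["tcp_pos"]
L=lambda p:((p-t)@R.as_matrix()*1000).round(1)   # tool coords
def st(n,r0,r1,c0,c1):
    w=W[r0:r1,c0:c1].reshape(-1,3);w=w[~np.isnan(w[:,0])];print(n,np.median(w,0).round(4),L(np.median(w,0)))
st("head top",208,216,312,327)
for u in(311,315,319,323,327):print([ (r,*L(W[r,u])) for r in range(196,232,4)])
for u in(200,300,440):
    col=L(W[150:300,u]);i=np.where((W[150:300,u,2]>.125))[0];print("plate top far edge",u,150+i.max(),W[150+i.max(),u].round(4),L(W[150+i.max(),u]))
    j=np.where((W[230:300,u,2]>.1))[0];print("lid near",230+j.min(),W[230+j.min(),u].round(4),L(W[230+j.min(),u]))
g=c["color"][195:240,312:327]
# head silhouette columns at row by height
for r in(206,212,220,225):
    i=[u for u in range(280,360) if W[r,u,2]>.075];print(r,min(i),max(i),L(W[r,min(i)]),L(W[r,max(i)]))
```

```text
head top [ 0.5876 -0.0888  0.107 ] [  6.1  -0.4 127.3]
[(196, np.float64(15.4), np.float64(-5.8), np.float64(132.5)), (200, np.float64(13.0), np.float64(-5.8), np.float64(130.9)), (204, np.float64(9.8), np.float64(-5.8), np.float64(133.0)), (208, np.float64(7.9), np.float64(-5.8), np.float64(129.6)), (212, np.float64(5.7), np.float64(-5.7), np.float64(127.3)), (216, np.float64(2.7), np.float64(-5.8), np.float64(128.2)), (220, np.float64(0.2), np.float64(-5.7), np.float64(127.5)), (224, np.float64(-2.8), np.float64(-5.8), np.float64(128.3)), (228, np.float64(-6.0), np.float64(-5.8), np.float64(130.2))]
[(196, np.float64(15.8), np.float64(-3.1), np.float64(130.5)), (200, np.float64(13.3), np.float64(-3.1), np.float64(129.3)), (204, np.float64(10.1), np.float64(-3.1), np.float64(131.7)), (208, np.float64(8.0), np.float64(-3.1), np.float64(129.1)), (212, np.float64(5.9), np.float64(-3.1), np.float64(126.5)), (216, np.float64(3.0), np.float64(-3.1), np.float64(127.0)), (220, np.float64(0.5), np.float64(-3.1), np.float64(126.2)), (224, np.float64(-2.6), np.float64(-3.1), np.float64(127.5))
[... 1614 characters left out ...]
p.float64(4.9), np.float64(127.2)), (228, np.float64(-5.7), np.float64(5.0), np.float64(129.1))]
plate top far edge 200 182 [ 0.5519 -0.1533  0.1312] [ 28.9 -70.5 103.1]
lid near 277 [ 0.6201 -0.1805  0.1004] [-43.2 -84.3 133.8]
plate top far edge 300 182 [ 0.5629 -0.0955  0.1298] [ 29.  -11.7 104.6]
lid near 278 [ 0.6339 -0.1113  0.1002] [-43.7 -13.7 134.1]
plate top far edge 440 183 [ 0.5785 -0.0145  0.1314] [ 29.1  70.8 103. ]
lid near 279 [ 0.6529 -0.0142  0.1006] [-43.9  85.2 133.7]
206 301 335 [  6.6 -12.9 141.5] [  6.8  10.6 141.3]
212 301 338 [  2.9 -12.9 139.3] [  4.3  12.4 133.7]
220 301 337 [ -2.8 -12.9 139.3] [ -1.1  11.7 132.8]
225 302 337 [ -4.7 -12.  133. ] [ -4.4  11.8 132.4]
```

The wrist measurement puts the head centre at about tool x +1, y -0.5. The checks agree: bracket face at +29, so 28 mm before the head centre, head spanning -5 to +7, and head height as given. I'll descend part way with the fingers partly closed, then check.

apply_moves --rows '[{"xyz": [1,0,5],"turn": [0,0,0],"grip": 0.7},{"xyz": [1,0,15],"turn": [0,0,0],"grip": 0.7},{"xyz": [1,0,27],"turn": [0,0,0],"grip": 0.7},{"xyz": [1,0,39],"turn": [0,0,0],"grip": 0.7},{"xyz": [1,0,51],"turn": [0,0,0],"grip": 0.7},{"xyz": [1,0,63],"turn": [0,0,0],"grip": 0.7},{"xyz": [1,0,73],"turn": [0,0,0],"grip": 0.7},{"xyz": [1,0,80],"turn": [0,0,0],"grip": 0.7},{"xyz": [1,0,80],"turn": [0,0,0],"grip": 0.7},{"xyz": [1,0,80],"turn": [0,0,0],"grip": 0.7}]' --force 40

```text
clock: 2.98
tcp_pos: [0.5914, -0.0915, 0.1549]
orientation: [-0.0, 0.097, 0.995, 0.0]
wrist_force: [-0.6, 0.3, -0.4]
finger_gap: 0.0595
grip_force: 0.0
```

```bash
python3 -c "
from h import *
togo([.592,-.089,.076],169.2)
c=imaging.read_camera('wrist');np.savez('w2.npz',**c);cv2.imwrite('pics/w2.png',c['color'])
W=pts(c);s,R=Tool();L=((W-s['tcp_pos'])@R.as_matrix()*1000).round(1)
for u in(150,250,400,480):
    i=np.where((W[:300,u,2]>.125)&(W[:300,u,2]<.136))[0];print(u,i.max(),L[i.max(),u]) if len(i) else 0
"
```

```text
t 2.9833 tcp [ 0.5914 -0.0915  0.1549] j [-0.29  0.39 -0.03  1.15 -0.   -0.09] F [-0.6  0.3 -0.4] gap 0.05946521719391352 0.0
go mm [-0.1  2.6 78.9] turn [-0.    -0.001 -0.006]
150 220 [ 27.7 -70.9  24.2]
250 220 [ 27.7 -30.   24.3]
400 219 [27.9 31.4 25.1]
480 219 [27.9 64.2 24.9]
```

View pics/w2.png

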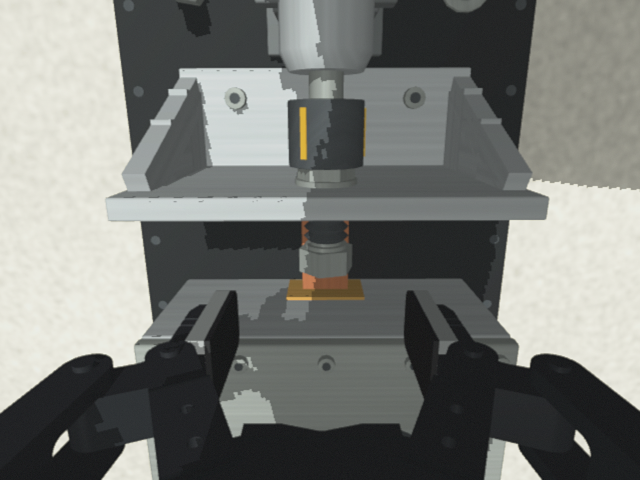

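The wrist view from halfway down shows the head at (326,262), between fingers whose inner edges are at columns 237 and 405 (midpoint 321). The bracket face is at tool x +27.8, so x is right and y looks off by 2–3 mm. I'll measure it.

Run:
```python
from h import *
c=np.load("w2.npz");W=pts(c);s,R=Tool();L=((W-s['tcp_pos'])@R.as_matrix()*1000).round(1)
for r in(250,256,262,268):
    i=[u for u in range(280,375) if W[r,u,2]>.08];print(r,min(i),max(i),L[r,min(i)],L[r,max(i)],L[r,(min(i)+max(i))//2])
```

```text
250 300 351 [  4.  -11.5  57.5] [ 2.9 14.3 61.1] [ 6.5  0.9 49.7]
256 300 351 [  0.9 -11.6  57.4] [-0.4 14.3 61.2] [ 4.   0.9 48.3]
262 300 351 [ -1.9 -11.5  56.2] [-3.6 14.4 61.1] [ 1.2  0.9 47.7]
268 300 350 [ -5.  -11.6  56.2] [-6.3 13.8 59.5] [-2.1  0.9 48.3]
```

apply_moves --rows '[{"xyz": [0,1,6],"turn": [0,0,0],"grip": 0.6},{"xyz": [0,1,14],"turn": [0,0,0],"grip": 0.6},{"xyz": [0,1,23],"turn": [0,0,0],"grip": 0.6},{"xyz": [0,1,32],"turn": [0,0,0],"grip": 0.6},{"xyz": [0,1,41],"turn": [0,0,0],"grip": 0.6},{"xyz": [0,1,50],"turn": [0,0,0],"grip": 0.6},{"xyz": [0,1,59],"turn": [0,0,0],"grip": 0.6},{"xyz": [0,1,67],"turn": [0,0,0],"grip": 0.6},{"xyz": [0,1,74],"turn": [0,0,0],"grip": 0.6},{"xyz": [0,1,79],"turn": [0,0,0],"grip": 0.6},{"xyz": [0,1,79],"turn": [0,0,0],"grip": 0.5},{"xyz": [0,1,79],"turn": [0,0,0],"grip": 0.5}]' --force 40

```text
clock: 4.03
tcp_pos: [0.5921, -0.0902, 0.0761]
orientation: [-0.0, 0.097, 0.995, -0.0]
wrist_force: [0.1, 0.5, -0.7]
finger_gap: 0.0431
grip_force: 0.0
```

```bash
python3 -c "
from h import *
togo([.592,-.0905,.076],169.2)
c=imaging.read_camera('wrist');cv2.imwrite('pics/w3.png',c['color'])
"
```

```text
t 4.0333 tcp [ 0.5921 -0.0902  0.0761] j [-0.29  0.45 -0.15  0.97 -0.   -0.09] F [ 0.1  0.5 -0.7] gap 0.04308048934428097 0.0
go mm [ 0.  -0.3  0.1] turn [-0.    -0.    -0.005]
```

View pics/w3.png

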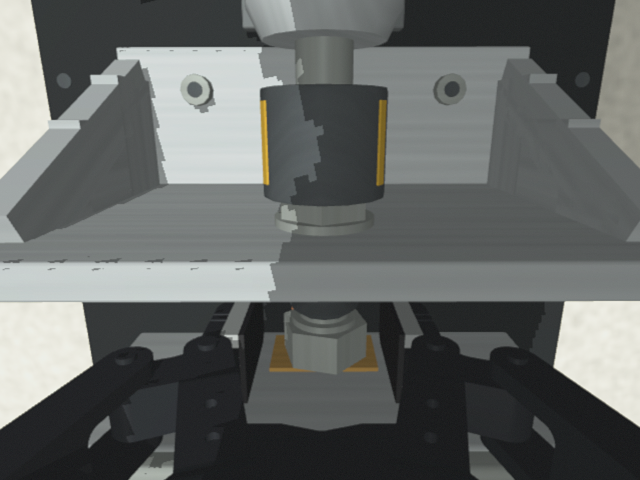

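The view down in the gap shows the head centred at column 327 between pads at 262 and 393, with its top corner near the middle, so the flats are nearly square to the pads. I'll close now.

apply_moves --rows '[{"xyz": [0,0,0],"turn": [0,0,0],"grip": 0},{"xyz": [0,0,0],"turn": [0,0,0],"grip": 0},{"xyz": [0,0,0],"turn": [0,0,0],"grip": 0},{"xyz": [0,0,0],"turn": [0,0,0],"grip": 0},{"xyz": [0,0,0],"turn": [0,0,0],"grip": 0},{"xyz": [0,0,0],"turn": [0,0,0],"grip": 0},{"xyz": [0,0,0],"turn": [0,0,0],"grip": 0},{"xyz": [0,0,0],"turn": [0,0,0],"grip": 0},{"xyz": [0,0,0],"turn": [0,0,0],"grip": 0},{"xyz": [0,0,0],"turn": [0,0,0],"grip": 0}]' --force 60

```text
clock: 4.92
tcp_pos: [0.5929, -0.0894, 0.0773]
orientation: [0.001, 0.096, 0.995, 0.001]
wrist_force: [0.1, 5.7, 5.2]
finger_gap: 0.0232
grip_force: 58.8
```

The gap of 23.2 mm matches the flats, and grip force is 59 N. I'll hold while the nut runs up.

apply_moves --rows '[{"xyz": [0,0,0],"turn": [0,0,0],"grip": 0},{"xyz": [0,0,0],"turn": [0,0,0],"grip": 0},{"xyz": [0,0,0],"turn": [0,0,0],"grip": 0},{"xyz": [0,0,0],"turn": [0,0,0],"grip": 0},{"xyz": [0,0,0],"turn": [0,0,0],"grip": 0},{"xyz": [0,0,0],"turn": [0,0,0],"grip": 0},{"xyz": [0,0,0],"turn": [0,0,0],"grip": 0},{"xyz": [0,0,0],"turn": [0,0,0],"grip": 0},{"xyz": [0,0,0],"turn": [0,0,0],"grip": 0},{"xyz": [0,0,0],"turn": [0,0,0],"grip": 0},{"xyz": [0,0,0],"turn": [0,0,0],"grip": 0},{"xyz": [0,0,0],"turn": [0,0,0],"grip": 0}]' --force 70

```text
clock: 5.92
tcp_pos: [0.5929, -0.0894, 0.0773]
orientation: [0.001, 0.096, 0.995, 0.001]
wrist_force: [0.4, 4.9, 5.7]
finger_gap: 0.0232
grip_force: 68.1
```

apply_moves --rows '[{"xyz": [0,0,0],"turn": [0,0,0],"grip": 0},{"xyz": [0,0,0],"turn": [0,0,0],"grip": 0},{"xyz": [0,0,0],"turn": [0,0,0],"grip": 0},{"xyz": [0,0,0],"turn": [0,0,0],"grip": 0},{"xyz": [0,0,0],"turn": [0,0,0],"grip": 0},{"xyz": [0,0,0],"turn": [0,0,0],"grip": 0},{"xyz": [0,0,0],"turn": [0,0,0],"grip": 0},{"xyz": [0,0,0],"turn": [0,0,0],"grip": 0},{"xyz": [0,0,0],"turn": [0,0,0],"grip": 0},{"xyz": [0,0,0],"turn": [0,0,0],"grip": 0},{"xyz": [0,0,0],"turn": [0,0,0],"grip": 0},{"xyz": [0,0,0],"turn": [0,0,0],"grip": 0}]'

```text
clock: 6.92
tcp_pos: [0.5929, -0.0894, 0.0773]
orientation: [0.001, 0.096, 0.995, 0.001]
wrist_force: [-0.3, 5.2, 6.2]
finger_gap: 0.0227
grip_force: 68.1
```

```bash
python3 -c "
from h import *
s=env.get_state();print(s['clock'],s['wrist_force'].round(2),s['ft_torque'].round(3),s['finger_gap'],s['grip_force'])
c=imaging.read_camera('wrist');cv2.imwrite('pics/w4.png',c['color'])
"
```

```text
6.9167 [-0.28  5.16  6.18] [1.089 0.058 0.007] 0.02268749891237897 68.14337410032749
```

View pics/w4.png

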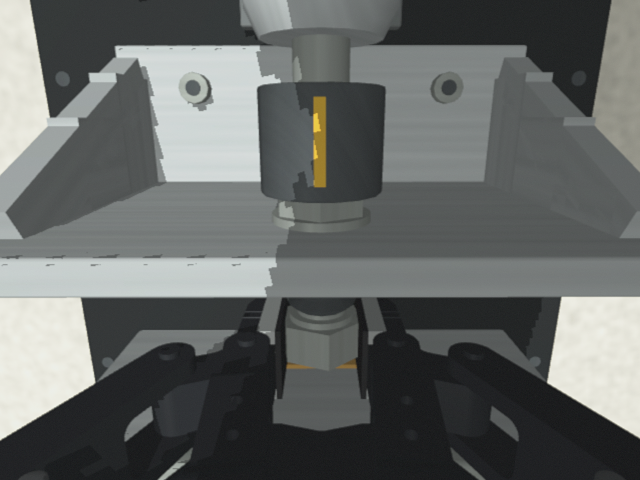

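The head is held flat between the pads, at columns 285–358 with its corner up near 328. The socket's yellow stripe at (319,140) keeps turning past it. I'll keep holding.

apply_moves --rows '[{"xyz": [0,0,0],"turn": [0,0,0],"grip": 0},{"xyz": [0,0,0],"turn": [0,0,0],"grip": 0},{"xyz": [0,0,0],"turn": [0,0,0],"grip": 0},{"xyz": [0,0,0],"turn": [0,0,0],"grip": 0},{"xyz": [0,0,0],"turn": [0,0,0],"grip": 0},{"xyz": [0,0,0],"turn": [0,0,0],"grip": 0},{"xyz": [0,0,0],"turn": [0,0,0],"grip": 0},{"xyz": [0,0,0],"turn": [0,0,0],"grip": 0},{"xyz": [0,0,0],"turn": [0,0,0],"grip": 0},{"xyz": [0,0,0],"turn": [0,0,0],"grip": 0},{"xyz": [0,0,0],"turn": [0,0,0],"grip": 0},{"xyz": [0,0,0],"turn": [0,0,0],"grip": 0}]'

```text
clock: 7.97
tcp_pos: [0.5929, -0.0894, 0.0773]
orientation: [0.001, 0.096, 0.995, 0.001]
wrist_force: [0.9, 4.4, 5.7]
finger_gap: 0.023
grip_force: 68.1
```

apply_moves --rows '[{"xyz": [0,0,0],"turn": [0,0,0],"grip": 0},{"xyz": [0,0,0],"turn": [0,0,0],"grip": 0},{"xyz": [0,0,0],"turn": [0,0,0],"grip": 0},{"xyz": [0,0,0],"turn": [0,0,0],"grip": 0},{"xyz": [0,0,0],"turn": [0,0,0],"grip": 0},{"xyz": [0,0,0],"turn": [0,0,0],"grip": 0},{"xyz": [0,0,0],"turn": [0,0,0],"grip": 0},{"xyz": [0,0,0],"turn": [0,0,0],"grip": 0},{"xyz": [0,0,0],"turn": [0,0,0],"grip": 0},{"xyz": [0,0,0],"turn": [0,0,0],"grip": 0},{"xyz": [0,0,0],"turn": [0,0,0],"grip": 0},{"xyz": [0,0,0],"turn": [0,0,0],"grip": 0}]'

```text
clock: 8.97
tcp_pos: [0.5929, -0.0894, 0.0773]
orientation: [0.001, 0.096, 0.995, 0.001]
wrist_force: [-0.0, 5.9, 5.9]
finger_gap: 0.0231
grip_force: 68.1
```

apply_moves --rows '[{"xyz": [0,0,0],"turn": [0,0,0],"grip": 0},{"xyz": [0,0,0],"turn": [0,0,0],"grip": 0},{"xyz": [0,0,0],"turn": [0,0,0],"grip": 0},{"xyz": [0,0,0],"turn": [0,0,0],"grip": 0},{"xyz": [0,0,0],"turn": [0,0,0],"grip": 0},{"xyz": [0,0,0],"turn": [0,0,0],"grip": 0},{"xyz": [0,0,0],"turn": [0,0,0],"grip": 0},{"xyz": [0,0,0],"turn": [0,0,0],"grip": 0},{"xyz": [0,0,0],"turn": [0,0,0],"grip": 0},{"xyz": [0,0,0],"turn": [0,0,0],"grip": 0},{"xyz": [0,0,0],"turn": [0,0,0],"grip": 0},{"xyz": [0,0,0],"turn": [0,0,0],"grip": 0}]'

```text
clock: 9.97
tcp_pos: [0.5929, -0.0894, 0.0774]
orientation: [0.001, 0.096, 0.995, 0.001]
wrist_force: [-0.2, 5.6, 5.3]
finger_gap: 0.0227
grip_force: 68.1
```

apply_moves --rows '[{"xyz": [0,0,0],"turn": [0,0,0],"grip": 0},{"xyz": [0,0,0],"turn": [0,0,0],"grip": 0},{"xyz": [0,0,0],"turn": [0,0,0],"grip": 0},{"xyz": [0,0,0],"turn": [0,0,0],"grip": 0},{"xyz": [0,0,0],"turn": [0,0,0],"grip": 0},{"xyz": [0,0,0],"turn": [0,0,0],"grip": 0},{"xyz": [0,0,0],"turn": [0,0,0],"grip": 0},{"xyz": [0,0,0],"turn": [0,0,0],"grip": 0},{"xyz": [0,0,0],"turn": [0,0,0],"grip": 0},{"xyz": [0,0,0],"turn": [0,0,0],"grip": 0},{"xyz": [0,0,0],"turn": [0,0,0],"grip": 0},{"xyz": [0,0,0],"turn": [0,0,0],"grip": 0}]'

```text
clock: 10.97
tcp_pos: [0.5929, -0.0894, 0.0773]
orientation: [0.001, 0.096, 0.995, 0.001]
wrist_force: [1.1, 5.7, 6.4]
finger_gap: 0.0228
grip_force: 68.1
```

apply_moves --rows '[{"xyz": [0,0,0],"turn": [0,0,0],"grip": 0},{"xyz": [0,0,0],"turn": [0,0,0],"grip": 0},{"xyz": [0,0,0],"turn": [0,0,0],"grip": 0},{"xyz": [0,0,0],"turn": [0,0,0],"grip": 0},{"xyz": [0,0,0],"turn": [0,0,0],"grip": 0},{"xyz": [0,0,0],"turn": [0,0,0],"grip": 0},{"xyz": [0,0,0],"turn": [0,0,0],"grip": 0},{"xyz": [0,0,0],"turn": [0,0,0],"grip": 0},{"xyz": [0,0,0],"turn": [0,0,0],"grip": 0},{"xyz": [0,0,0],"turn": [0,0,0],"grip": 0},{"xyz": [0,0,0],"turn": [0,0,0],"grip": 0},{"xyz": [0,0,0],"turn": [0,0,0],"grip": 0}]'

```text
clock: 11.97
tcp_pos: [0.5929, -0.0894, 0.0773]
orientation: [0.001, 0.096, 0.995, 0.001]
wrist_force: [-0.0, 5.7, 5.5]
finger_gap: 0.0232
grip_force: 68.1
```

apply_moves --rows '[{"xyz": [0,0,0],"turn": [0,0,0],"grip": 0},{"xyz": [0,0,0],"turn": [0,0,0],"grip": 0},{"xyz": [0,0,0],"turn": [0,0,0],"grip": 0},{"xyz": [0,0,0],"turn": [0,0,0],"grip": 0},{"xyz": [0,0,0],"turn": [0,0,0],"grip": 0},{"xyz": [0,0,0],"turn": [0,0,0],"grip": 0},{"xyz": [0,0,0],"turn": [0,0,0],"grip": 0},{"xyz": [0,0,0],"turn": [0,0,0],"grip": 0},{"xyz": [0,0,0],"turn": [0,0,0],"grip": 0},{"xyz": [0,0,0],"turn": [0,0,0],"grip": 0},{"xyz": [0,0,0],"turn": [0,0,0],"grip": 0},{"xyz": [0,0,0],"turn": [0,0,0],"grip": 0}]'

```text
clock: 12.97
tcp_pos: [0.5929, -0.0894, 0.0773]
orientation: [0.001, 0.096, 0.995, 0.001]
wrist_force: [-0.2, 5.7, 6.1]
finger_gap: 0.0229
grip_force: 68.1
```

apply_moves --rows '[{"xyz": [0,0,0],"turn": [0,0,0],"grip": 0},{"xyz": [0,0,0],"turn": [0,0,0],"grip": 0},{"xyz": [0,0,0],"turn": [0,0,0],"grip": 0},{"xyz": [0,0,0],"turn": [0,0,0],"grip": 0},{"xyz": [0,0,0],"turn": [0,0,0],"grip": 0},{"xyz": [0,0,0],"turn": [0,0,0],"grip": 0},{"xyz": [0,0,0],"turn": [0,0,0],"grip": 0},{"xyz": [0,0,0],"turn": [0,0,0],"grip": 0},{"xyz": [0,0,0],"turn": [0,0,0],"grip": 0},{"xyz": [0,0,0],"turn": [0,0,0],"grip": 0},{"xyz": [0,0,0],"turn": [0,0,0],"grip": 0},{"xyz": [0,0,0],"turn": [0,0,0],"grip": 0}]'

```text
clock: 13.97
tcp_pos: [0.5929, -0.0894, 0.0773]
orientation: [0.001, 0.096, 0.995, 0.001]
wrist_force: [0.6, 5.5, 6.0]
finger_gap: 0.023
grip_force: 68.1
```

apply_moves --rows '[{"xyz": [0,0,0],"turn": [0,0,0],"grip": 0},{"xyz": [0,0,0],"turn": [0,0,0],"grip": 0},{"xyz": [0,0,0],"turn": [0,0,0],"grip": 0},{"xyz": [0,0,0],"turn": [0,0,0],"grip": 0},{"xyz": [0,0,0],"turn": [0,0,0],"grip": 0},{"xyz": [0,0,0],"turn": [0,0,0],"grip": 0},{"xyz": [0,0,0],"turn": [0,0,0],"grip": 0},{"xyz": [0,0,0],"turn": [0,0,0],"grip": 0},{"xyz": [0,0,0],"turn": [0,0,0],"grip": 0},{"xyz": [0,0,0],"turn": [0,0,0],"grip": 0},{"xyz": [0,0,0],"turn": [0,0,0],"grip": 0},{"xyz": [0,0,0],"turn": [0,0,0],"grip": 0}]'

```text
clock: 14.97
tcp_pos: [0.5929, -0.0894, 0.0773]
orientation: [0.001, 0.096, 0.995, 0.001]
wrist_force: [0.3, 5.4, 5.7]
finger_gap: 0.0228
grip_force: 68.1
```

apply_moves --rows '[{"xyz": [0,0,0],"turn": [0,0,0],"grip": 0},{"xyz": [0,0,0],"turn": [0,0,0],"grip": 0},{"xyz": [0,0,0],"turn": [0,0,0],"grip": 0},{"xyz": [0,0,0],"turn": [0,0,0],"grip": 0},{"xyz": [0,0,0],"turn": [0,0,0],"grip": 0},{"xyz": [0,0,0],"turn": [0,0,0],"grip": 0},{"xyz": [0,0,0],"turn": [0,0,0],"grip": 0},{"xyz": [0,0,0],"turn": [0,0,0],"grip": 0},{"xyz": [0,0,0],"turn": [0,0,0],"grip": 0},{"xyz": [0,0,0],"turn": [0,0,0],"grip": 0},{"xyz": [0,0,0],"turn": [0,0,0],"grip": 0},{"xyz": [0,0,0],"turn": [0,0,0],"grip": 0}]'

```text
clock: 15.97
tcp_pos: [0.5929, -0.0893, 0.0773]
orientation: [0.001, 0.096, 0.995, 0.001]
wrist_force: [-0.0, 5.2, 5.6]
finger_gap: 0.023
grip_force: 68.1
```

apply_moves --rows '[{"xyz": [0,0,0],"turn": [0,0,0],"grip": 0},{"xyz": [0,0,0],"turn": [0,0,0],"grip": 0},{"xyz": [0,0,0],"turn": [0,0,0],"grip": 0},{"xyz": [0,0,0],"turn": [0,0,0],"grip": 0},{"xyz": [0,0,0],"turn": [0,0,0],"grip": 0},{"xyz": [0,0,0],"turn": [0,0,0],"grip": 0},{"xyz": [0,0,0],"turn": [0,0,0],"grip": 0},{"xyz": [0,0,0],"turn": [0,0,0],"grip": 0},{"xyz": [0,0,0],"turn": [0,0,0],"grip": 0},{"xyz": [0,0,0],"turn": [0,0,0],"grip": 0},{"xyz": [0,0,0],"turn": [0,0,0],"grip": 0},{"xyz": [0,0,0],"turn": [0,0,0],"grip": 0}]'

```text
clock: 16.97
tcp_pos: [0.5929, -0.0893, 0.0773]
orientation: [0.001, 0.096, 0.995, 0.001]
wrist_force: [0.8, 4.8, 6.6]
finger_gap: 0.023
grip_force: 68.1
```

```bash
python3 -c "
from h import *
s=env.get_state();print(s['clock'],s['wrist_force'].round(2),s['ft_torque'].round(3),s['finger_gap'],s['grip_force'])
c=imaging.read_camera('wrist');np.savez('w5.npz',**c)
cv2.imwrite('pics/w5.png',c['color'])"
```

```text
16.9667 [0.78 4.81 6.62] [ 1.212 -0.032 -0.033] 0.02297234315909318 68.1187941133976
```

The moment about the bolt rose from 1.09 to 1.21 N m. That fits going from the 0.06 N m drag to the runner's full 0.2 N m. As a check, I'll see whether the socket's stripe has stopped.

apply_moves --rows '[{"xyz": [0,0,0],"turn": [0,0,0],"grip": 0},{"xyz": [0,0,0],"turn": [0,0,0],"grip": 0},{"xyz": [0,0,0],"turn": [0,0,0],"grip": 0},{"xyz": [0,0,0],"turn": [0,0,0],"grip": 0},{"xyz": [0,0,0],"turn": [0,0,0],"grip": 0},{"xyz": [0,0,0],"turn": [0,0,0],"grip": 0},{"xyz": [0,0,0],"turn": [0,0,0],"grip": 0},{"xyz": [0,0,0],"turn": [0,0,0],"grip": 0},{"xyz": [0,0,0],"turn": [0,0,0],"grip": 0},{"xyz": [0,0,0],"turn": [0,0,0],"grip": 0},{"xyz": [0,0,0],"turn": [0,0,0],"grip": 0},{"xyz": [0,0,0],"turn": [0,0,0],"grip": 0}]'

```text
clock: 18.02
tcp_pos: [0.5929, -0.0893, 0.0773]
orientation: [0.001, 0.096, 0.995, 0.001]
wrist_force: [0.6, 6.2, 5.6]
finger_gap: 0.0229
grip_force: 68.1
```

```bash
python3 -c "
from h import *
c=imaging.read_camera('wrist')['color']
for im in(cv2.imread('pics/w3.png'),cv2.imread('pics/w4.png'),cv2.imread('pics/w5.png'),c):
    h=cv2.cvtColor(im[85:205,255:395],cv2.COLOR_BGR2HSV);m=cv2.inRange(h,(12,120,60),(35,255,255));x=np.where(m)[1];print(len(x),np.unique(x)+255 if len(x) else '')
print('head diff',np.abs(c[300:380,280:365].astype(int)-cv2.imread('pics/w4.png')[300:380,280:365]).mean(), 'socket diff',np.abs(c[85:205,255:395].astype(int)-cv2.imread('pics/w5.png')[85:205,255:395]).mean())
s=env.get_state();print(s['clock'],s['ft_torque'].round(3),s['grip_force'])
"
```

```text
1096 [260 261 262 263 264 265 266 267 268 376 377 378 379 380 381 382 383 384
 385 386]
1118 [313 314 315 316 317 318 319 320 321 322 323 324 325]
1089 [269 270 271 272 273 274 275 276 277 278 279 280 281 381 382 383 384 385]
1093 [269 270 271 272 273 274 275 276 277 278 279 280 281 381 382 383 384 385]
head diff 1.0482843137254902 socket diff 0.8693055555555556
18.0667 [ 1.211 -0.031  0.01 ] 68.1192746758461
```

The socket has stopped: its stripe is in the same columns one second apart. The head hasn't moved and the grip is 68 N, so I'm handing in.

```bash
python3 -c "
from workcell import ticket
print(ticket.hand_in())"
```

```text
the job is handed in; nothing more can be done
None
```

I handed the job in at about 18 s, still holding the bolt head still at 68 N; the socket had stopped turning against it, so the nut should be tight, though the hand-in gave no verdict.

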